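Index the sample carousel by one position

ROBOT

A 6-joint arm with a two-finger parallel gripper is mounted at the origin on a cart in front of the work surface, level with it; the furniture and walls round the work are solid. World frame = base frame: x ahead of the robot, y to its left, z up, the work surface at z = 0. Lengths are in m, angles in rad, forces in N, time in s.
With the tool pointing down it reaches from about 0.225 to 0.875 m from the base axis. Payload 3.4 kg.
Tool frame: the origin (TCP) lies at the very end of the fingers, on their centre line; the grasp point (between the pads) lies 19 mm behind it; z points along the fingers, y is the direction in which the jaws open and shut (so a half turn about z gives the same grasp; the last joint's range is limited). The gripper opens to 85 mm and grips with 20 to 120 N. Pads are 22 mm wide; open, the fingers measure 114 mm over their backs; the gripper's body (76 mm by 85 mm) begins 54 mm behind the grasp point. The pads swing forward as they close: fully open they stand 13 mm farther back than shut.
Start: joints at [1.001, 0.276, 1.505, -0, 1.361, -0.121], TCP at [0.25, 0.518, 0.231] pointing down, gripper open.
Joint ranges: [-2.89, 2.89], [-0.75, 2.08], [0.22, 2.7], [-1.18, 4.32], [0.11, 2.71], [-2.7, 2.7]. Speed limits (rad/s): [2.57, 2.57, 3.14, 3.14, 3.14, 3.14].

INTERFACE

Orientations are given as a unit quaternion [w, x, y, z].
In Python, from rig import manip, viewer, job gives the robot as it stands.
- The arm moves only by the shell command python3 -m crank 'ROWS' [OPENING] [FORCE]. ROWS is JSON, a list of rows, each a list of 6 numbers: the shift along the tool's x, y, z in m, then the turn, a rotation vector about the tool's x, y, z in degrees. In form: [[dx, dy, dz, rx, ry, rz], ...]. A call has 1 to 20 rows; each row is the pose to reach, as a shift and turn from the pose measured when the call began, along the tool's axes at that moment; what a row does not reach only later rows make up. A row lasts 1/8 s, in which the tool goes at most 62.5 mm and 10.7 degrees, less where a joint would pass 70% of its speed; a pose out of reach is approached as far as the arm can. A call with a gripper value outside its range is refused whole. OPENING is the opening, from 0 (shut) to 1 (fully open), set as the call begins (- or left out, the last holds). The fingers move at their own pace and stop on an object; FORCE is the grip in N (left out, the last holds). Time passes only in rows, so rows that repeat a pose let the fingers close. It gives the time, the measured TCP pose, the force and the opening at its end, in the units of the state.
- manip.get_state(): the state, without advancing time (a new reading comes with each control period).
- viewer.get_image(name): name is "scene" or "top" or "wrist"; returns a dict with "frame" (480x640x3 uint8, blue, green, red), "range_z" (480x640 float32, m along the optical axis (not along the pixel's ray), 0 where there is no reading), "intrinsics" (3x3 intrinsics, pixels), "D" ([k1, k2, p1, p2, k3] as OpenCV has them; the pictures are not rectified), "world_from_camera" (4x4, takes a point from camera to world coordinates); the wrist camera has in their place "mount" (4x4, takes a point from camera to tool coordinates, whose origin is the TCP and whose axes are the flange's). Camera axes: x right, y up, looking along -z (the intrinsics and any distortion apply to the point x, -y, -z); pixel columns grow to the right and rows downward; lengths in m; the calibration is good to about 2 mm. A picture is of the moment at which its call begins: read the wrist's pose just before it.
- job.sign_off(): hands the job in, once; it reports no verdict.
The state is a dict: "clock": time; "qpos": joint angles; "qd": joint speeds; "effort": joint torques, N m; "position": TCP position; "ee_rot": TCP orientation; "contact_force": force on the tool from outside, world axes, zero at the start; "moment": the same for the moment, N m; "width": finger opening in m.
Only numpy, scipy, OpenCV 4.12 (cv2) and the standard library are available. Lean on these libraries where they do the work, as an engineer would, in place of code of your own. Each camera call takes 0.05 s, during which the arm holds its last target. There are 200 camera calls.

TASK

Bring the open glass beaker on the sample carousel in front of the optical reader: push the carousel's table round one position the short way (its upright rim posts are there to push on) until it snaps into its next detent and rests there. Do not touch the beaker or the brown bottle that ride on it, and keep both upright in their collars.

Things in the scene. Friction and masses are not known exactly. Their poses are not given: they have to be found in the camera images.
- carousel: Fixed base of the carousel. Origin on the table's vertical axis at bench level, +z up, +x level towards the optical reader (white block 50 x 74 mm, 97 mm high; face with round lens 170 mm from the axis). Table: dark grey disc 226 mm across, top at 24 mm; six stations (collars 63 mm across, 12 mm high) every 60 degrees, 75 mm from the axis; the reader's station lies on +x.
- index_table (a joint): Table angle, rad, 0 at start, + counter-clockwise from above. Detent each 60 deg: it takes 1 to 4 N at a post up to the ridge at 30 deg, then swings on to within 4 deg of the detent. Six upright steel push posts, 12 mm thick, tops 90 mm over the bench, stand outside the disc 130 mm from the axis; at 0 they are 30, 90, 150, 210, 270, 330 deg from the carousel's +x.
- beaker: Open clear glass beaker, 54 mm across, 68 mm high, standing loose in a collar (57 mm inside) of the table, one position to the left or to the right of the reader's station. Origin: centre of its underside, 24 mm above the bench; +z up.
- brown_bottle: Brown reagent bottle with a blue screw cap, 45 mm across, 80 mm high, loose in the collar on the other side of the reader's station. Origin: centre of its underside; +z up.
Not all that is in view belongs to the job. What is shaped like the beaker but orange or pink is not meant.

How it is judged:
At the end, for the whole second after the job is handed in: The table rests one position (60 degrees, within 10) from where it started; the beaker stands in its collar in front of the reader, within 15 mm along and 16 mm across of the station's centre; beaker and brown bottle stand upright (within 10 degrees) on the table in their collars (x of beaker in the frame of carousel between 0.06 and 0.09 m and y of beaker in the frame of carousel between -0.016 and 0.016 m and z of each of beaker, brown_bottle in the frame of carousel below 0.03 m and angle between each of beaker, brown_bottle's own z axis and vertical below 0.17 rad and (value of joint index_table between 0.87 and 1.22 rad or value of joint index_table between -1.22 and -0.87 rad) and velocity of joint index_table between -0.05 and 0.05 rad/s); the robot touches nothing.
It fails at once if the robot touches the beaker or the brown bottle (contact force between any of the fingers, the arm and beaker above 1 N or contact force between any of the fingers, the arm and brown_bottle above 1 N).
It fails at once if the beaker or the brown bottle tips over or is lifted out of its collar (angle between any of beaker, brown_bottle's own z axis and vertical above 0.4 rad or z of any of beaker, brown_bottle in the frame of carousel above 0.036 m).
It fails at once if the table is turned more than one and a half positions from its start (value of joint index_table above 1.57 rad or value of joint index_table below -1.57 rad).
It also fails if it takes over 34 s, if anything falls off the work surface, if the arm or the gripper's body presses on something with over 40 N, if the wrist force passes 120 N, or if a joint passes its speed limit or range.

## Working session

There is one attempt and no reset: what is moved stays moved. The work goes in short steps, Python scripts to look and compute and a shell command to move; the robot and the scene stay as the last step left them, time stands still between calls to the robot, and variables do not carry over. Pictures are saved under pics/ and viewed, about 8 in all and at most 12, crops included, and the job is handed in when it is done.

```bash
mkdir -p pics; ls; python3 - <<'E'
from rig import manip, viewer
import cv2,numpy as np
print(manip.get_state())
a={n:viewer.get_image(n) for n in("scene","top")}
for n in a:
    d=a[n]; cv2.imwrite(f"pics/{n}0.png",d["frame"]); np.savez(f"{n}0.npz",**d); print(n,d["intrinsics"],d["D"],d["world_from_camera"])
E
```

```text
pics
{'clock': 0.0, 'qpos': array([ 1.00096204e+00,  2.76593513e-01,  1.50614073e+00, -3.71180055e-06,
        1.36073964e+00, -1.20996804e-01]), 'qd': array([-8.75229678e-05, -3.82678383e-06,  9.78059670e-04, -1.22627555e-03,
        7.66221264e-04,  2.41931549e-04]), 'effort': array([-8.31966045e-04, -4.16767859e+01, -2.45802408e+01, -5.64044990e-05,
        1.07556311e-02,  6.76506062e-06]), 'position': array([0.24921012, 0.51758122, 0.23043756]), 'ee_rot': array([-3.16771702e-04,  2.22539241e-01,  9.74923280e-01, -8.85667917e-04]), 'contact_force': array([ 0.00433562, -0.53175078, -0.79569188]), 'moment': array([-0.02181743, -0.00637442, -0.00815858]), 'width': 0.0851292756205504}
scene [[440.34265484   0.         314.24412594]
 [  0.         440.34265484 240.37791535]
 [  0.           0.           1.        ]] [-0.08480148  0.          0.          0.          0.        ] [[ 0.60827837  0.58633932 -0.53498002  0.14514973]
 [-0.79368582  0.44273437 -0.41719193 -0.25851893]
 [-0.00776199  0.67837488  0.73467495  0.67323412]
 [ 0.          0.          0.          1.        ]]
top [[520.62490517   0.         319.97578417]
 [  0.         520.62490517 242.68659342]
 [  0.           0.           1.        ]] [-0.15158165  0.          0.          0.          0.        ] [[ 0.01327354  0.98681297 -0.16131945  0.42334924]
 [-0.99980245  0.01071119 -0.01674307  0.09441531]
 [-0.01479436  0.16150982  0.98676021  1.03004294]
 [ 0.          0.          0.          1.        ]]
```

View pics/top0.png

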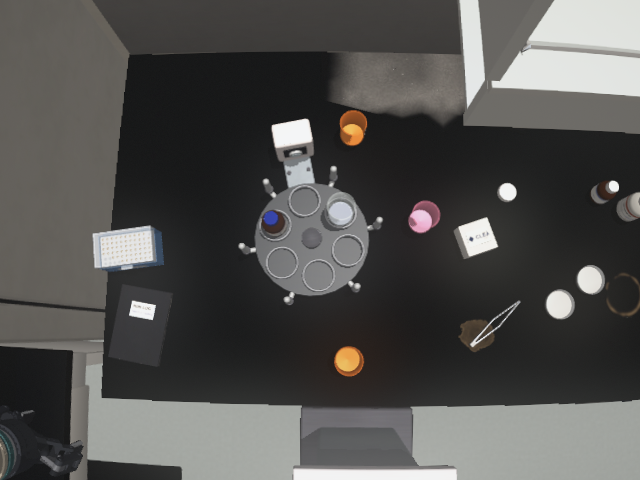

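View pics/scene0.png

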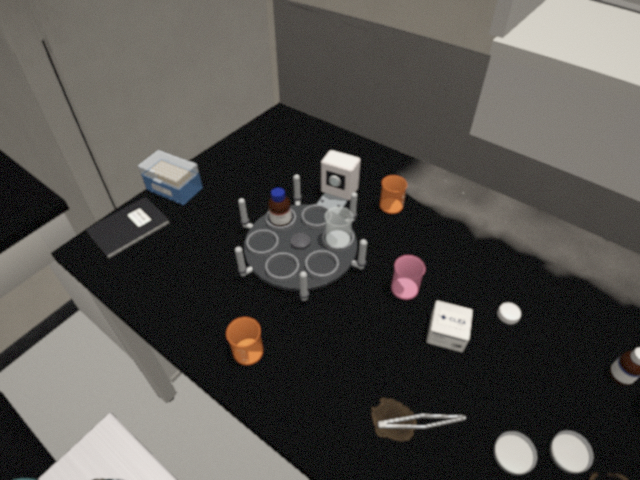

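Top view: the clear beaker stands at (341,211), to the right of the reader at (293,140). The brown bottle is at (272,222), to the left. The orange cups at (352,128) and (348,360) and the pink one at (424,217) are decoys, because they are coloured and stand off the table. Bringing the beaker to the reader therefore means turning the table counter-clockwise (+60°). Next I measure the axis, the posts and the reader, and check an enlarged crop.

```bash
cat > h.py <<'E'
import cv2,numpy as np
from scipy.optimize import least_squares
def cloud(d):
    h,w=d["range_z"].shape; u,v=np.meshgrid(np.arange(w),np.arange(h))
    p=cv2.undistortPoints(np.stack([u,v],-1).reshape(-1,1,2).astype(float),d["intrinsics"],d["D"]).reshape(h,w,2)
    r=np.dstack([p[...,0],-p[...,1],-np.ones((h,w))])@d["world_from_camera"][:3,:3].T
    return r, d["range_z"][...,None]*r+d["world_from_camera"][:3,3]
def onplane(d,r,z):
    c=d["world_from_camera"][:3,3]; return c+r*((z-c[2])/r[...,2:])
def fitc(P):
    return least_squares(lambda q:np.hypot(P[:,0]-q[0],P[:,1]-q[1])-q[2],[*P.mean(0),.1],loss='soft_l1',f_scale=.003).x
E
python3 - <<'E'
from h import *
d=dict(np.load("top0.npz")); r,P=cloud(d); hsv=cv2.cvtColor(d["frame"],cv2.COLOR_BGR2HSV)
# disc outline on plane z=.024
near=np.zeros((480,640),np.uint8); cv2.circle(near,(311,239),85,255,-1)
m=((np.abs(P[...,2]-.024)<.006)&(near>0)).astype(np.uint8)
m=cv2.morphologyEx(m,cv2.MORPH_OPEN,np.ones((7,7)))
c=max(cv2.findContours(m,cv2.RETR_EXTERNAL,cv2.CHAIN_APPROX_NONE)[0],key=cv2.contourArea)
c=cv2.convexHull(c)[:,0]
Q=onplane(d,r,.024)[c[:,1],c[:,0],:2]; A=fitc(Q); print("disc",A)
# posts: high points
m=((P[...,2]>.055)&(P[...,2]<.11)&(near>0)).astype(np.uint8)
n,l,s,ct=cv2.connectedComponentsWithStats(m)
for i in range(1,n):
    q=P[l==i]; t=q[q[:,2]>np.percentile(q[:,2],95)-.006]
    if s[i,4]>8: 
        x=t.mean(0); print(s[i,4],ct[i].round(),x.round(4),"max",q[:,2].max().round(3),"rad",np.hypot(*(x[:2]-A[:2])).round(4),"ang",np.degrees(np.arctan2(*(x[:2]-A[:2])[::-1])).round(1))
# reader
m=((P[...,2]>.088)&(P[...,2]<.105)); m[:110]=0;m[165:]=0;m[:,:260]=0;m[:,325:]=0
q=P[m]; x=q.mean(0);print("reader",m.sum(),x,np.hypot(*(x[:2]-A[:2])),np.degrees(np.arctan2(*(x[:2]-A[:2])[::-1])), cv2.minAreaRect(q[:,:2].astype(np.float32)))
cv2.imwrite("pics/crop.png",cv2.resize(d["frame"][100:320,220:450],None,fx=2.6,fy=2.6,interpolation=cv2.INTER_CUBIC))
E
```

```text
disc [0.59843675 0.1285095  0.05871674]
55 [332. 170.] [0.7198 0.0886 0.0882] max 0.092 rad 0.1277 ang -18.2
61 [267. 183.] [0.6942 0.2142 0.0875] max 0.092 rad 0.1285 ang 41.8
332 [340. 205.] [0.6492 0.0726 0.0899] max 0.095 rad 0.0755 ang -47.8
461 [273. 222.] [0.6204 0.2004 0.1028] max 0.107 rad 0.0752 ang 73.0
50 [378. 221.] [0.6226 0.0021 0.0878] max 0.091 rad 0.1287 ang -79.2
54 [243. 247.] [0.5708 0.2551 0.0875] max 0.091 rad 0.1296 ang 102.3
40 [356. 286.] [0.4996 0.0434 0.0878] max 0.091 rad 0.1305 ang -139.3
43 [287. 299.] [0.4735 0.1688 0.0873] max 0.09 rad 0.1313 ang 162.1
reader 977 [0.78541834 0.16665623 0.09575359] 0.190833141943174 11.530861891230279 ((0.7866930961608887, 0.16695651412010193), (0.051114894449710846, 0.07441751658916473), 11.084115982055664)
```

View pics/crop.png

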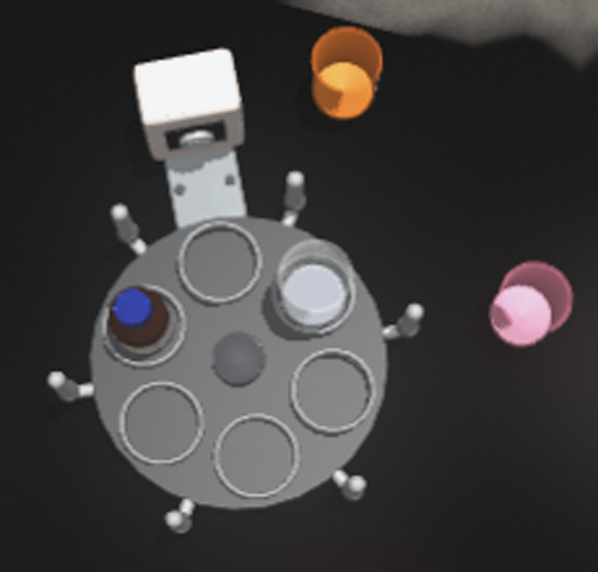

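The crop confirms it: clear beaker at (315,290) in its collar to the right of the reader, brown bottle at (140,320) to its left. Opposite post pairs put the axis at (0.597, 0.129), with a radius of 0.1295 m and a yaw of 11.3° (reader: 11.1–11.5°). The tops measure 0.088–0.09, as they should. The disc outline fit gave a radius of 0.059 instead of 0.113 m, so I discard it. I'll push the post at (287,299), bearing 161°, from its +y side, with the fingers shut.

```bash
cat >> h.py <<'E'
from scipy.spatial.transform import Rotation as R
AX=np.array([.5967,.1287])
def rows(angs,z,rad=.130,yaw=None):
    from rig import manip
    s=manip.get_state(); q=s["ee_rot"]; Rm=R.from_quat([q[1],q[2],q[3],q[0]])
    y=Rm.as_matrix()[:,1]; th0=np.degrees(np.arctan2(y[0],-y[1]))  # table angle at which -tool y is tangent
    rel=s["position"][:2]-AX
    print("t",s["clock"].round(2),"pos",s["position"].round(4),"F",s["contact_force"].round(1),"w",s["width"],"tangent at",th0.round(1),"TCP bearing",np.degrees(np.arctan2(rel[1],rel[0])).round(1),"rad",np.hypot(*rel).round(4))
    for a in angs:
        t=np.radians(a); p=np.array([*(AX+rad*np.array([np.cos(t),np.sin(t)])),z])
        print(a,Rm.inv().apply(p-s["position"]).round(3))
E
python3 -c "
from h import *
rows([143],.23);rows([143],.055)"
python3 -m crank '[[-0.02,-0.01,0,0,0,0],[-0.06,-0.03,0,0,0,0],[-0.11,-0.055,0,0,0,0],[-0.16,-0.08,0,0,0,0],[-0.21,-0.105,0,0,0,0],[-0.26,-0.13,0,0,0,0],[-0.30,-0.155,0,0,0,0],[-0.33,-0.170,0,0,0,0],[-0.345,-0.175,0,0,0,0],[-0.345,-0.175,0,0,0,0],[-0.345,-0.175,0,0,0,0]]' 0 40
python3 -c "
from h import *
rows([143],.055)"
```

```text
clock: 1.48
position: [0.4833, 0.211, 0.2306]
ee_rot: [-0.001, 0.222, 0.975, -0.001]
contact_force: [0.5, 0.1, -1.0]
width: -0.0001Traceback (most recent call last):
  File "<string>", line 3, in <module>
    rows([143],.23);rows([143],.055)
    ~~~~^^^^^^^^^^^
  File "h.py", line 19, in rows
    print("t",s["clock"].round(2),"pos",s["position"].round(4),"F",s["contact_force"].round(1),"w",s["width"],"tangent at",th0.round(1),"TCP bearing",np.degrees(np.arctan2(rel[1],rel[0])).round(1),"rad",np.hypot(*rel).round(4))
              ^^^^^^^^^^^^^^^^
AttributeError: 'float' object has no attribute 'round'
Traceback (most recent call last):
  File "h.py", line 19, in rows
    print("t",s["clock"].round(2),"pos",s["position"].round(4),"F",s["contact_force"].round(1),"w",s["width"],"tangent at",th0.round(1),"TCP bearing",np.degrees(np.arctan2(rel[1],rel[0])).round(1),"rad",np.hypot(*rel).round(4))
              ^^^^^^^^^^^^^^^^
AttributeError: 'float' object has no attribute 'round'
```

```bash
sed -i 's/s\["clock"\].round(2)/s["clock"]/' h.py
python3 -m crank '[[-0.009,-0.001,0.01,0,0,0],[-0.009,-0.001,0.04,0,0,0],[-0.009,-0.001,0.07,0,0,0],[-0.009,-0.001,0.10,0,0,0],[-0.009,-0.001,0.13,0,0,0],[-0.009,-0.001,0.155,0,0,0],[-0.009,-0.001,0.17,0,0,0],[-0.009,-0.001,0.175,0,0,0],[-0.009,-0.001,0.175,0,0,0]]'
python3 - <<'E'
from h import *
from rig import viewer
rows(range(145,205,4),.055)
d=viewer.get_image("scene"); cv2.imwrite("pics/s1.png",d["frame"][130:350,180:460].repeat(2,0).repeat(2,1))
E
```

```text
clock: 2.6
position: [0.4909, 0.2063, 0.0558]
ee_rot: [-0.001, 0.222, 0.975, -0.001]
contact_force: [0.5, 0.1, 0.6]
width: -0.0001
t 2.6 pos [0.4909 0.2063 0.0558] F [0.5 0.1 0.6] w -9.281849565948112e-05 tangent at 154.3 TCP bearing 143.7 rad 0.1311
145 [-0.001 -0.003  0.001]
149 [ 0.001 -0.012  0.001]
153 [ 0.001 -0.021  0.001]
157 [ 0.001 -0.03   0.001]
161 [ 0.    -0.039  0.001]
165 [-0.001 -0.048  0.001]
169 [-0.003 -0.057  0.001]
173 [-0.006 -0.066  0.001]
177 [-0.009 -0.074  0.001]
181 [-0.013 -0.082  0.001]
185 [-0.017 -0.09   0.001]
189 [-0.022 -0.098  0.001]
193 [-0.027 -0.105  0.001]
197 [-0.033 -0.112  0.001]
201 [-0.04  -0.119  0.001]
```

View pics/s1.png

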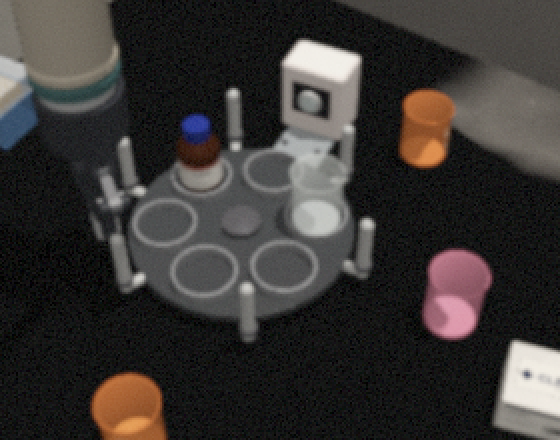

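The shut fingers (105,205) are down between the posts, behind the post at (122,262), and clear of everything. I push slowly along the arc.

```bash

python3 -m crank '[[0.001,-0.004,0.001,0,0,0],[0.001,-0.009,0.001,0,0,0],[0.001,-0.014,0.001,0,0,0],[0.001,-0.018,0.001,0,0,0],[0.001,-0.022,0.001,0,0,-1],[0.001,-0.026,0.001,0,0,-2],[0.001,-0.030,0.001,0,0,-4],[0.001,-0.034,0.001,0,0,-6],[0,-0.039,0.001,0,0,-8],[0,-0.043,0.001,0,0,-10],[-0.001,-0.048,0.001,0,0,-12],[-0.002,-0.052,0.001,0,0,-14],[-0.003,-0.057,0.001,0,0,-16],[-0.004,-0.061,0.001,0,0,-17],[-0.006,-0.066,0.001,0,0,-18]]'
python3 - <<'E'
from h import *
from rig import viewer
rows(range(173,213,2),.056)
d=viewer.get_image("top"); cv2.imwrite("pics/t2.png",cv2.resize(d["frame"][100:340,200:460],None,fx=2.2,fy=2.2))
r,P=cloud(d)
near=np.zeros((480,640),np.uint8); cv2.circle(near,(311,239),85,255,-1)
n,l,s,ct=cv2.connectedComponentsWithStats(((P[...,2]>.055)&(P[...,2]<.11)&(near>0)).astype(np.uint8))
for i in range(1,n):
    if s[i,4]>20:
        q=P[l==i]; x=q[q[:,2]>np.percentile(q[:,2],95)-.006].mean(0)-[*AX,0]
        print(s[i,4],ct[i].round(),np.hypot(*x[:2]).round(3),np.degrees(np.arctan2(x[1],x[0])).round(1)-11.3,x[2].round(3))
E
```

```text
clock: 4.53
position: [0.469, 0.1455, 0.0554]
ee_rot: [0.001, 0.067, 0.998, 0.001]
contact_force: [1.7, 6.8, -1.2]
width: 0.0001
t 4.525 pos [0.469  0.1455 0.0554] F [ 1.7  6.8 -1.2] w 7.485282220328019e-05 tangent at 172.4 TCP bearing 172.5 rad 0.1288
173 [ 0.001 -0.001 -0.001]
175 [ 0.001 -0.006 -0.001]
177 [ 0.001 -0.01  -0.001]
179 [ 0.    -0.015 -0.001]
181 [-0.    -0.019 -0.001]
183 [-0.001 -0.024 -0.001]
185 [-0.002 -0.028 -0.001]
187 [-0.003 -0.033 -0.001]
189 [-0.004 -0.037 -0.001]
191 [-0.006 -0.041 -0.001]
193 [-0.007 -0.045 -0.001]
195 [-0.009 -0.05  -0.001]
197 [-0.011 -0.054 -0.001]
199 [-0.013 -0.058 -0.001]
201 [-0.015 -0.062 -0.001]
203 [-0.017 -0.066 -0.001]
205 [-0.019 -0.07  -0.001]
207 [-0.022 -0.074 -0.001]
209 [-0.025 -0.077 -0.001]
211 [-0.027 -0.081 -0.001]
52 [310. 167.] 0.13 -10.3 0.088
339 [329. 197.] 0.079 -38.0 0.091
55 [369. 199.] 0.129 -69.3 0.088
56 [251. 201.] 0.129 49.8 0.088
464 [271. 235.] 0.075 80.8 0.103
46 [371. 267.] 0.129 -130.0 0.088
```

View pics/t2.png

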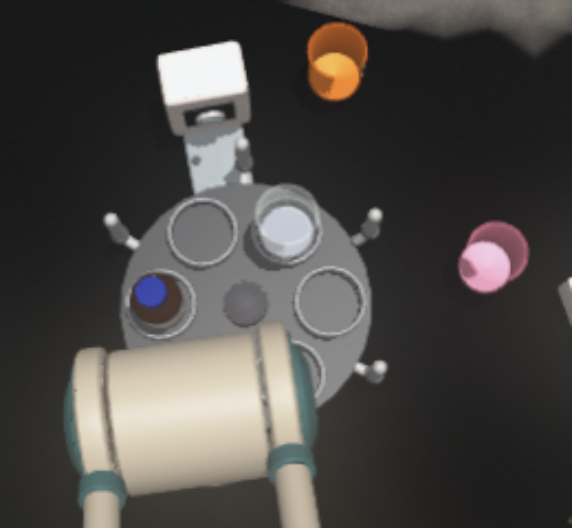

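The table is at +20° (posts at 49.8, −10.3, −69.3), and beaker and bottle are upright in their collars. I continue past the ridge, then hold still.

```bash

python3 -m crank '[[0.001,-0.003,0,0,0,-1],[0.001,-0.006,0,0,0,-2],[0.001,-0.009,0,0,0,-3],[0.001,-0.012,0,0,0,-5],[0,-0.015,0,0,0,-6],[0,-0.018,0,0,0,-8],[0,-0.021,0,0,0,-9],[-0.001,-0.024,0,0,0,-10],[-0.002,-0.027,0,0,0,-12],[-0.003,-0.030,0,0,0,-13],[-0.003,-0.033,0,0,0,-14],[-0.003,-0.033,0,0,0,-14],[-0.003,-0.033,0,0,0,-14],[-0.003,-0.033,0,0,0,-14],[-0.003,-0.033,0,0,0,-14],[-0.003,-0.033,0,0,0,-14]]'
cat > look.py <<'E'
import sys
from h import *
from rig import viewer
rows(eval(sys.argv[2]),.056)
d=viewer.get_image("top"); cv2.imwrite(f"pics/{sys.argv[1]}.png",cv2.resize(d["frame"][100:340,200:460],None,fx=2.2,fy=2.2))
r,P=cloud(d)
near=np.zeros((480,640),np.uint8); cv2.circle(near,(311,239),85,255,-1)
n,l,s,ct=cv2.connectedComponentsWithStats(((P[...,2]>.055)&(P[...,2]<.11)&(near>0)).astype(np.uint8))
for i in range(1,n):
    if s[i,4]>20:
        q=P[l==i]; x=q[q[:,2]>np.percentile(q[:,2],95)-.006].mean(0)-[*AX,0]
        print(s[i,4],ct[i].round(),np.hypot(*x[:2]).round(3),np.degrees(np.arctan2(x[1],x[0])).round(1)-11.3,x[2].round(3))
E
python3 look.py t3 'range(187,215,2)'
```

```text
clock: 6.58
position: [0.4675, 0.1115, 0.0553]
ee_rot: [0.001, -0.056, 0.998, 0.0]
contact_force: [0.0, -0.5, 0.9]
width: 0.0001
t 6.575 pos [0.4675 0.1115 0.0553] F [ 0.  -0.5  0.9] w 0.00010070713631851027 tangent at -173.6 TCP bearing -172.4 rad 0.1304
187 [-0.     0.001 -0.001]
189 [-0.    -0.003 -0.001]
191 [-0.001 -0.008 -0.001]
193 [-0.001 -0.012 -0.001]
195 [-0.002 -0.017 -0.001]
197 [-0.003 -0.021 -0.001]
199 [-0.003 -0.026 -0.001]
201 [-0.005 -0.03  -0.001]
203 [-0.006 -0.034 -0.001]
205 [-0.007 -0.039 -0.001]
207 [-0.009 -0.043 -0.001]
209 [-0.01  -0.047 -0.001]
211 [-0.012 -0.051 -0.001]
213 [-0.014 -0.055 -0.001]
58 [290. 170.] 0.129 7.300000000000001 0.088
340 [318. 193.] 0.078 -22.4 0.091
57 [356. 183.] 0.129 -51.900000000000006 0.087
56 [244. 220.] 0.129 67.60000000000001 0.088
430 [273. 246.] 0.075 98.9 0.103
50 [378. 247.] 0.129 -112.1 0.088
```

```bash

python3 -m crank '[[0,0,0,0,0,0],[0,0,0,0,0,0],[0,0,0,0,0,0],[0,0,0,0,0,0],[0,0,0,0,0,0],[0,0,0,0,0,0],[0,0,0,0,0,0],[0,0,0,0,0,0],[0,0,0,0,0,0],[0,0,0,0,0,0],[0,0,0,0,0,0],[0,0,0,0,0,0],[0,0,0,0,0,0],[0,0,0,0,0,0],[0,0,0,0,0,0],[0,0,0,0,0,0]]'
python3 look.py t4 '[187]'
```

```text
clock: 8.62
position: [0.4675, 0.1115, 0.0554]
ee_rot: [0.001, -0.056, 0.998, 0.0]
contact_force: [0.3, 0.5, 0.2]
width: -0.0003
t 8.625 pos [0.4675 0.1115 0.0554] F [0.3 0.5 0.2] w -0.0002913074841011022 tangent at -173.6 TCP bearing -172.4 rad 0.1303
187 [-0.     0.001 -0.001]
60 [279. 175.] 0.13 17.9 0.087
58 [346. 176.] 0.129 -41.5 0.087
345 [311. 192.] 0.079 -11.600000000000001 0.091
54 [242. 232.] 0.129 78.0 0.089
53 [379. 235.] 0.13 -101.7 0.088
305 [276. 250.] 0.075 108.3 0.103
```

It is swinging on by itself, now at 48°. I withdraw the tool while it finishes.

```bash

python3 -m crank '[[0.002,0.003,0,0,0,0],[0.005,0.007,0,0,0,0],[0.008,0.010,-0.005,0,0,0],[0.01,0.01,-0.02,0,0,0],[0.01,0.01,-0.05,0,0,0],[0.01,0.01,-0.08,0,0,0],[0.01,0.01,-0.11,0,0,0],[0.02,0.01,-0.14,0,0,0],[0.04,0.01,-0.16,0,0,0],[0.07,0.01,-0.17,0,0,0],[0.10,0.01,-0.17,0,0,0],[0.12,0.01,-0.17,0,0,0],[0.13,0.01,-0.17,0,0,0],[0.13,0.01,-0.17,0,0,0],[0.13,0.01,-0.17,0,0,0],[0.13,0.01,-0.17,0,0,0],[0.13,0.01,-0.17,0,0,0],[0.13,0.01,-0.17,0,0,0],[0.13,0.01,-0.17,0,0,0],[0.13,0.01,-0.17,0,0,0]]'
python3 look.py t5 '[187]'
python3 -m crank '[[0,0,0,0,0,0],[0,0,0,0,0,0],[0,0,0,0,0,0],[0,0,0,0,0,0],[0,0,0,0,0,0],[0,0,0,0,0,0],[0,0,0,0,0,0],[0,0,0,0,0,0]]'
python3 look.py t6 '[187]'
```

```text
clock: 11.18
position: [0.337, 0.1068, 0.2252]
ee_rot: [0.001, -0.056, 0.998, 0.0]
contact_force: [-0.2, -0.4, 0.3]
width: 0.0003
t 11.175 pos [0.337  0.1068 0.2252] F [-0.2 -0.4  0.3] w 0.000283895123334333 tangent at -173.6 TCP bearing -175.2 rad 0.2607
187 [-0.13  -0.009  0.169]
59 [336. 172.] 0.13 -32.8 0.087
60 [270. 180.] 0.129 26.3 0.088
343 [305. 193.] 0.078 -2.700000000000001 0.091
52 [379. 225.] 0.129 -93.3 0.087
55 [242. 242.] 0.129 86.9 0.088
445 [279. 259.] 0.075 117.89999999999999 0.103
43 [353. 289.] 0.129 -153.5 0.088
43 [284. 298.] 0.13 147.1 0.088
clock: 12.22
position: [0.337, 0.1068, 0.2252]
ee_rot: [0.001, -0.056, 0.998, 0.0]
contact_force: [-0.3, 0.5, -0.4]
width: -0.0001
t 12.225 pos [0.337  0.1068 0.2252] F [-0.3  0.5 -0.4] w -0.00011655989012494953 tangent at -173.6 TCP bearing -175.2 rad 0.2606
187 [-0.13  -0.009  0.169]
61 [335. 171.] 0.13 -31.7 0.088
59 [269. 181.] 0.129 27.8 0.088
342 [304. 193.] 0.077 -2.1000000000000014 0.091
54 [378. 223.] 0.129 -91.8 0.087
53 [242. 244.] 0.129 88.10000000000001 0.089
443 [279. 259.] 0.075 119.3 0.103
43 [354. 288.] 0.13 -152.10000000000002 0.088
43 [285. 298.] 0.13 148.5 0.088
```

View pics/t6.png

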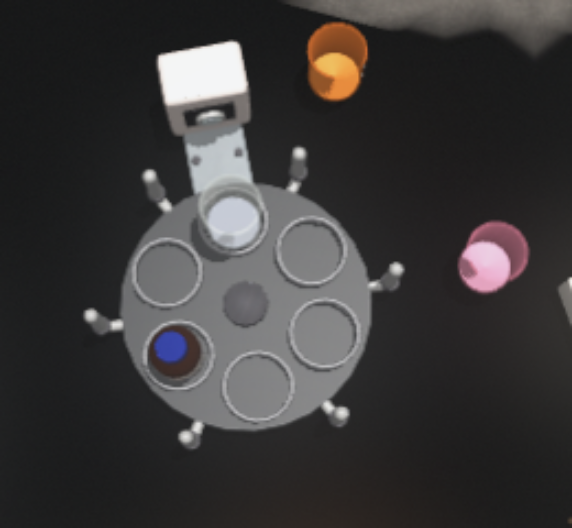

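The beaker is at (232,215), in front of the reader, and the bottle at (175,350); both are upright. The table is at about 58° and still creeping (about 1.4°/s), so I wait a little longer and then hand in.

```bash

python3 -m crank '[[0,0,0,0,0,0],[0,0,0,0,0,0],[0,0,0,0,0,0],[0,0,0,0,0,0],[0,0,0,0,0,0],[0,0,0,0,0,0],[0,0,0,0,0,0],[0,0,0,0,0,0],[0,0,0,0,0,0],[0,0,0,0,0,0],[0,0,0,0,0,0],[0,0,0,0,0,0],[0,0,0,0,0,0],[0,0,0,0,0,0],[0,0,0,0,0,0],[0,0,0,0,0,0]]'
python3 look.py t7 '[187]'; python3 -c "from rig import job; print(job.sign_off())"
```

```text
clock: 14.28
position: [0.337, 0.1068, 0.2252]
ee_rot: [0.001, -0.056, 0.998, 0.0]
contact_force: [0.1, 0.2, -1.0]
width: -0.0
t 14.275 pos [0.337  0.1068 0.2252] F [ 0.1  0.2 -1. ] w -2.3784997282736215e-05 tangent at -173.6 TCP bearing -175.2 rad 0.2606
187 [-0.13  -0.009  0.169]
60 [334. 171.] 0.13 -30.5 0.088
56 [268. 182.] 0.129 28.499999999999996 0.088
340 [303. 193.] 0.078 -1.1000000000000014 0.091
52 [378. 222.] 0.129 -90.8 0.087
55 [243. 245.] 0.129 89.2 0.088
447 [280. 260.] 0.075 120.3 0.103
41 [355. 287.] 0.129 -151.20000000000002 0.088
43 [286. 299.] 0.129 149.29999999999998 0.088
the job is handed in; nothing more can be done
None
```

The beaker is now in front of the reader, and the job was handed in at 14.3 s of the 34 s allowed; the hand-in reports no verdict. With the fingers shut, I pushed the post at 150° past the 30° ridge. The table then swung on by itself, and I lifted the tool clear.

**Last checks:**
- **Table:** it had turned +59° and was still creeping by about 0.4°/s (0.008 rad/s, under the 0.05 limit).
- **Beaker:** its bearing was −1.1° from the reader's axis, at a radius of about 0.078 m. The radius comes from the visible rim and is a few millimetres rough, but well inside the limits.
- **Both vessels:** tops measured at 0.091 m (beaker) and 0.103 m (bottle), so they are seated. Both looked upright in the picture taken 2 s before hand-in.
- **Robot:** the tool touched nothing at the end. The highest force I read was about 7 N while pushing; it was read only at the end of each move.

**Checks that failed or disagreed:**
- The first fit of the disc outline gave a wrong radius (59 mm instead of 113 mm), so I took the axis from opposite post pairs instead.
- My position script crashed once on a print error during the first move. The move itself went as planned.

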